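Bring the hanging jar carrier over the packing board and steady it

ROBOT

A 6-joint arm with a two-finger parallel gripper is mounted at the origin on the work surface. World frame = base frame: x ahead of the robot, y to its left, z up, the work surface at z = 0. Lengths are in mm, angles in rad, forces in N, time in s.
With the tool pointing down it reaches from about 350 to 775 mm from the base axis. Payload 7.3 kg.
Tool frame: the origin (TCP) lies between the finger pads; the fingertips stand bot.tip_extent ahead of it and the grasp point (between the pads) lies 6 mm ahead of it (bot.tip_extent is the distance from the TCP to the fingertips, in mm); x points along the fingers, y is the direction in which the jaws open and shut, and the axes are right-handed (so a half turn about x gives the same grasp; the last joint's range is limited). The gripper opens to 92 mm and grips with 3 to 60 N. Pads are 19 mm wide; open, the fingers measure 130 mm over their backs; the gripper's body (75 mm by 190 mm) begins 47 mm behind the grasp point.
Start: joints at [1.199, 0.342, 1.524, -0, 1.275, -0.146], TCP at [117.523, 511.694, 251.741] pointing down, gripper open.
Joint ranges: [-2.53, 2.53], [-0.77, 2.02], [0.04, 2.7], [-1, 4.14], [0.28, 2.66], [-3.11, 3.11]. Speed limits (rad/s): [2.57, 2.57, 3.14, 3.14, 3.14, 3.14].

INTERFACE

Orientations are given as [roll, pitch, yaw] about the fixed x, y, z axes, in that order (R = Rz(yaw) Ry(pitch) Rx(roll)).
In Python, from plant import bot, capture, workorder gives the robot as it stands. The module is installed in compiled form; this text tells all that it offers.
- The arm moves only by the shell command python3 -m crank 'ROWS'. ROWS is JSON, a list of rows, each an object with "linear": the shift along the tool's x, y, z in cm, a list of three; "delta_rot": the turn, a rotation vector about the tool's x, y, z in degrees, a list of three; "fingers": the opening, from 0 (shut) to 1 (fully open). In form: [{"linear": [x, y, z], "delta_rot": [wx, wy, wz], "fingers": fingers}, ...]. A call has exactly 5 rows; each row shifts and turns the commanded pose from where the row before left it, along the tool's axes as they then stand; what a row does not reach is not made up. A row lasts 1/10 s, in which the tool goes at most 50 mm and 8.59 degrees, less where a joint would pass 70% of its speed; a pose out of reach is approached as far as the arm can. A call with a gripper value outside its range is refused whole. The fingers move at their own pace and stop on an object; the grip force is fixed at half the most. Time passes only in rows, so rows that do not move let the fingers close, or fill a call up. It gives the time, the measured TCP pose, the force and the opening at its end, in the units of the state.
- bot.get_obs(): the state, without advancing time (a new reading comes with each control period).
- capture(name): name is "side" or "top" or "wrist"; returns a dict with "image" (420x560x3 uint8, blue, green, red), "mtx" (3x3 intrinsics, pixels), "dist_coeffs" ([k1, k2, p1, p2, k3] as OpenCV has them; the pictures are not rectified), "pose" (4x4, takes a point from camera to world coordinates). Camera axes: x right, y down, z forward; pixel columns grow to the right and rows downward; lengths in mm; the calibration is good to about 2 mm. A picture is of the moment at which its call begins. There is no depth.
- workorder.close_job(): hands the job in, once; it reports no verdict.
The state is a dict: "time": time; "joint_positions": joint angles; "dq": joint speeds; "tau": joint torques, N m; "tool_pos": TCP position; "tcp_rot": TCP orientation; "contact_force": force on the tool from outside, world axes, zero at the start; "moment": the same for the moment, N m; "grip_width": finger opening in mm.
Only numpy, scipy, OpenCV 4.12 (cv2) and the standard library are available. Lean on these libraries where they do the work, as an engineer would, in place of code of your own. Each camera call takes 0.05 s, during which the arm holds its last target. There are 200 camera calls.

TASK

Take the trolley of the bench rail by its upright wooden handle and draw the hanging jar carrier off its parking shelf, along the rail, until it hangs centred over the wooden packing board. It will swing as it drops off the shelf: damp the swing by moving the trolley, never by touching the carrier or its jars, and never let it tip so far that the jars slide out (about 30 degrees). When it has hung level and practically still over the board for some four seconds, let go of the handle so that it stays there, and leave the other things on the table alone.

Things in the scene. Friction and masses are not known exactly. Their poses are not given: they have to be found in the camera images.
- stand: Fixed bench rail: round steel bar, 20 mm thick, 680 mm long, on two grey posts, bar axis 210 mm above the table. Origin on the table midway below the bar. Its y axis runs along the bar, from the parking shelf's end to the other (the way to go); its x axis is level, across the bar, to the side where the carrier hangs. Turned up to 0.12 rad from the world axes.
- shelf (a point): Middle of the top of the parking shelf, a fixed aluminium plate 130 x 95 mm on a post, 189 mm above the table, near the bar's -y end and 100 mm to the +x side of the bar. At the start the foot at the carrier's -y end rests on it.
- grip (a point): Grip point on the trolley's handle, an upright square wooden post of 28 x 28 mm (sides along the stand's x and y), 75 mm tall, on the grey trolley block (50 x 64 x 42 mm) that slides on the bar. It lies on the post's axis, 31 mm below its top, 44 mm above the block, 275 mm above the table. Axes as the stand's.
- trolley (a joint): Travel of the trolley in m along the stand's +y, 0 at y = -170 mm of the stand (parked, give or take 20 mm); stops at -0.035 and 0.44. Trolley 0.5 kg, sliding friction about 0.4 N, damping 0.6 N s/m: let go, it stays where it is.
- carrier (a joint): Swing angle of the carrier in rad about its axle (level, along the stand's x), 0 = level, positive = its +y end raised. Parked at -0.32; drops off the shelf at a reading of about 0.03 m, then swings almost undamped (decay over 1 min). Under trolley acceleration a its angular acceleration is -W x angle - C x a; W = 15.6 (14.5 to 17), C = 1.6 1/m, period about 1.6 s.
- hub (a point): Centre of the carrier, on its axle, level with the bar, 100 mm to its +x side; travels with the trolley, does not move with the swing. Carrier: plywood tray 360 mm long (along the bar), 104 wide, floor 58 mm below the axle, hung on thin rods, a white jar (78 wide, 100 tall) near each end, a cardboard box between; 0.8 kg, the box's 0.12 kg varies; foot bars to 78 mm below the axle.
- board: Target: wooden packing board fixed on the table below the carrier's path, 300 mm (across the bar) by 120 mm (along the bar), 20 mm high with two dark strips on its long edges. Origin at the centre of its underside, axes parallel to the stand's. The hub belongs above its centre line (its y = 0), 0.22 to 0.36 m of travel from the trolley's zero.

How it is judged:
By the outcome, as a careful person would: the job done as asked, in the order asked, and still so for the second after the job is handed in, with the robot touching nothing.
It also fails if it takes over 50 s, if anything falls off the work surface, if the arm or the gripper's body presses on something with over 40 N, if the wrist force passes 120 N, or if a joint passes its speed limit or range.

## Working session

There is one attempt and no reset: what is moved stays moved. The work goes in short steps, Python scripts to look and compute and a shell command to move; the robot and the scene stay as the last step left them, time stands still between calls to the robot, and variables do not carry over. Pictures are saved under pics/ and viewed, on a budget of 10 in all, crops included, one or two more only if the job needs it, and the job is handed in when it is done.

```bash
mkdir -p pics
python3 - <<'E'
from plant import bot,capture
import cv2,numpy as np
o=bot.get_obs(); print({k:np.round(v,3) for k,v in o.items()}, bot.tip_extent)
for n in("side","top"):
    c=capture(n); cv2.imwrite(f"pics/{n}0.png",c["image"]); print(n,c["mtx"].round(1).tolist(),np.round(c["dist_coeffs"],4),c["pose"].round(3).tolist())
E
```

```text
{'time': np.float64(0.0), 'joint_positions': array([ 1.199,  0.343,  1.525, -0.   ,  1.275, -0.146]), 'dq': array([-0.   ,  0.001, -0.   , -0.   ,  0.002, -0.002]), 'tau': array([ 1.0000e-03, -4.3124e+01, -2.4422e+01,  7.2000e-02,  5.6000e-02,
       -0.0000e+00]), 'tool_pos': array([117.383, 511.327, 251.027]), 'tcp_rot': array([-1.715,  1.569, -1.941]), 'contact_force': array([ 0.163, -0.467, -1.069]), 'moment': array([-0.028,  0.031, -0.023]), 'grip_width': np.float64(91.743)} 25.0
side [[542.5, 0.0, 278.0], [0.0, 542.5, 212.5], [0.0, 0.0, 1.0]] [-0.0602  0.      0.      0.      0.    ] [[0.759, -0.503, 0.413, 69.524], [-0.651, -0.588, 0.479, -677.184], [0.002, -0.633, -0.774, 1115.251], [0.0, 0.0, 0.0, 1.0]]
top [[490.1, 0.0, 276.5], [0.0, 490.1, 195.0], [0.0, 0.0, 1.0]] [-0.0468  0.      0.      0.      0.    ] [[-0.147, -0.968, 0.203, 408.348], [-0.989, 0.145, -0.026, -92.695], [-0.004, -0.205, -0.979, 1071.311], [0.0, 0.0, 0.0, 1.0]]
```

View pics/side0.png

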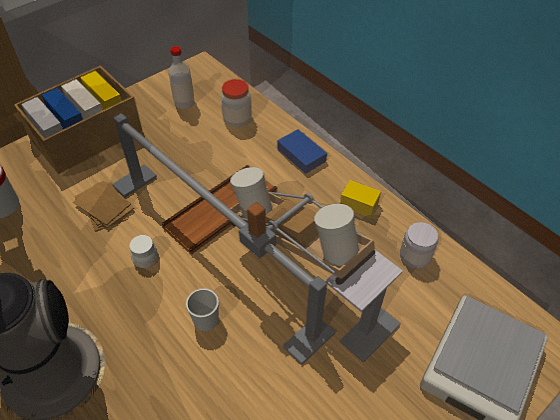

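View pics/top0.png

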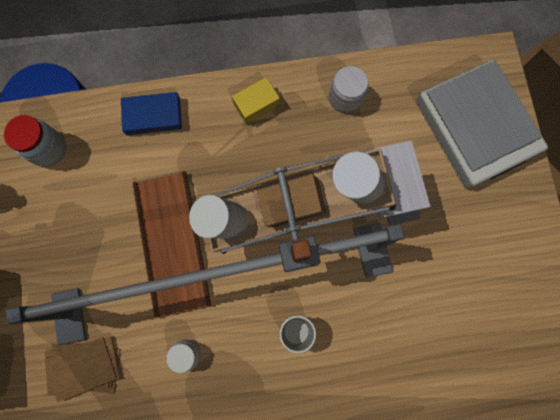

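The side view shows the handle top at about (257,210) and the bar running from (121,122) to (320,285). In the top view the handle is at (302,250), the bar ends are at (12,315) and (397,233), and the board corners are at about (135,183), (187,172), (210,303) and (158,315). Travel along the bar is towards world +y.

```bash
cat > h.py <<'E'
import cv2,numpy as np
def ray(c,p):
    u=cv2.undistortPoints(np.array([[p]],float),c["mtx"],c["dist_coeffs"])[0,0]
    T=c["pose"]; d=T[:3,:3]@[u[0],u[1],1]; return T[:3,3],d/np.linalg.norm(d)
def plane(c,p,z):
    o,d=ray(c,p); return o+d*(z-o[2])/d[2]
def tri(c1,p1,c2,p2):
    (a,u),(b,v)=ray(c1,p1),ray(c2,p2)
    s=np.linalg.lstsq(np.c_[u,-v],b-a,rcond=None)[0]
    A,B=a+s[0]*u,b+s[1]*v; return (A+B)/2,np.linalg.norm(A-B)
def project(c,P):
    Ti=np.linalg.inv(c["pose"]); 
    return cv2.projectPoints(np.atleast_2d(np.array(P,float)),cv2.Rodrigues(Ti[:3,:3])[0],Ti[:3,3],c["mtx"],c["dist_coeffs"])[0][:,0]
def red(im):
    h=cv2.cvtColor(im,cv2.COLOR_BGR2HSV); return cv2.inRange(h,(3,120,60),(11,255,255))
E
python3 - <<'E'
from plant import capture
from h import *
S,T=capture("side"),capture("top")
for n,c in(("side",S),("top",T)):
    m=red(c["image"]); k,_,st,ce=cv2.connectedComponentsWithStats(m)
    for i in range(1,k):
        if st[i,4]>60: print(n,st[i],ce[i].round(1), cv2.minAreaRect(np.argwhere(_==i)[:,::-1].astype(np.float32)))
print("handle",tri(S,(257,210),T,(302,250)))
print("bar far",tri(S,(121,122),T,(12,315)),"near",tri(S,(320,285),T,(397,233)))
for p in((12,315),(397,233)): print("bar@210",plane(T,p,210))
for p in((135,183),(187,172),(210,303),(158,315)): print("board@20",plane(T,p,20))
print(plane(T,(302,250),306))
a=np.hstack([cv2.resize(T["image"][225:280,265:340],None,fx=5,fy=5,interpolation=2),cv2.resize(S["image"][195:250,220:295],None,fx=5,fy=5,interpolation=2)])
b=cv2.resize(T["image"][160:325,120:225],None,fx=3,fy=3)[:,:]
cv2.imwrite("pics/z1.png",a)
cv2.imwrite("pics/z2.png",b)
E
```

```text
side [222  79  27  20 416] [234.7  88.7] ((235.0, 88.5), (26.0, 19.0), 0.0)
side [319  83  23  18  85] [330.9  90.1] ((331.4150695800781, 89.44163513183594), (26.62685203552246, 9.9400053024292), 34.508522033691406)
top [  3 114  32  35  77] [ 13.  126.4] ((15.278900146484375, 127.4378662109375), (19.031158447265625, 38.22359848022461), 36.25383377075195)
top [ 138  173   64  107 3747] [168.7 227.1] ((168.38941955566406, 225.92877197265625), (99.59133911132812, 49.37581253051758), 79.63367462158203)
top [292 240  19  20 245] [300.8 249.4] ((300.67926025390625, 249.37734985351562), (17.582151412963867, 17.582151412963867), 74.05460357666016)
top [156 282  51  30 718] [183.1 295.7] ((181.8634033203125, 298.5292663574219), (25.422863006591797, 50.077457427978516), 77.90524291992188)
handle (array([ 476.27244483, -140.64687895,  300.43936846]), np.float64(3.210138170369562))
bar far (array([446.29330583, 373.9871387 , 201.77987218]), np.float64(4.450347223339338)) near (array([ 487.4882647 , -313.56184283,  225.19358281]), np.float64(3.771825965815246))
bar@210 [444.12914421 370.9731985  210.        ]
bar@210 [ 487.24016018 -316.49642949  210.        ]
board@20 [699.55787767 185.16329716  20.        ]
board@20 [707.25180429  67.98736366  20.        ]
board@20 [417.52876244  51.76788524  20.        ]
board@20 [408.71057023 163.09259075  20.        ]
[ 474.39541021 -139.49884499  306.        ]
```

View pics/z1.png

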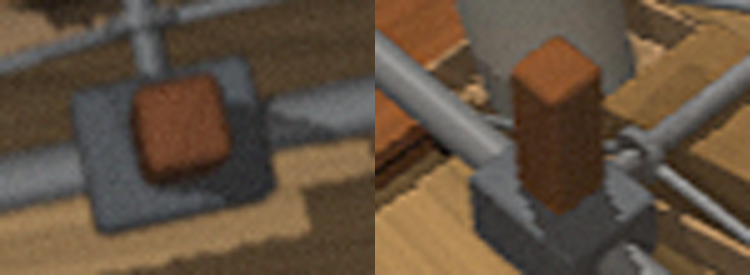

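View pics/z2.png

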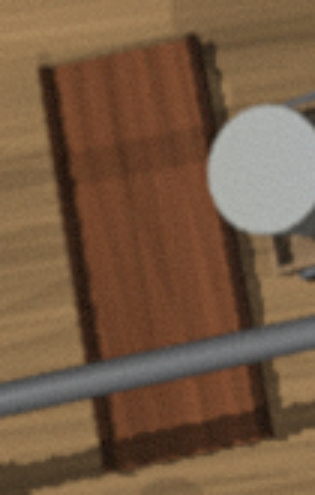

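The crops show the handle's top centre at (301.6,248.6) in the top view and (256.4,209.2) in the side view. The board corners are at (134,183), (188,173), (211,305) and (155,316).

```bash
cat >> h.py <<'E'
from scipy.spatial.transform import Rotation as Ro
def R(o): return Ro.from_euler('xyz',o["tcp_rot"]).as_matrix()
E
python3 - <<'E'
from plant import capture,bot
from h import *
S,T=capture("side"),capture("top")
print("handle top",tri(S,(256.4,209.2),T,(301.6,248.6)))
c=np.array([plane(T,p,20) for p in((134,182.7),(188.3,172.7),(210.7,305),(155,316))])
print(c.round(1),c.mean(0)); a=(c[0]+c[1]-c[2]-c[3]);print("boardyaw",np.arctan2(a[1],a[0]))
print([np.linalg.norm(c[i]-c[i-1]).round() for i in range(4)])
# board seen in side view, corners near (165,228),(188,250)...
for p in((165,225),(248,167),(276,190),(191,249)): print(plane(S,p,20).round(1))
o=bot.get_obs(); r=R(o); print(r.round(3))
y=np.array([-.0626,.998,0]); 
print("turn about tool x deg", np.degrees(np.arctan2((r.T@y)[2],(r.T@y)[1])))
h=np.array([475,-140,370]); print("shift tool cm",r.T@(h-o["tool_pos"])/10)
W=cv2.inRange(cv2.cvtColor(S["image"],cv2.COLOR_BGR2HSV),(0,0,110),(179,60,255))
k,l,st,ce=cv2.connectedComponentsWithStats(W)
for i in range(1,k):
    if st[i,4]>150: print(st[i],ce[i].round(1))
v=S["image"]; print(v[215,335],v[240,335],v[180,250],v[195,248],v[270,365],v[275,300])
E
```

```text
handle top (array([ 477.29111764, -139.63869539,  301.58209125]), np.float64(0.5794539145034678))
[[700.6 187.3  20. ]
 [705.2  65.3  20. ]
 [413.2  50.8  20. ]
 [407.6 169.6  20. ]] [556.64720437 118.25136549  20.        ]
boardyaw 0.05502634705555528
[np.float64(294.0), np.float64(122.0), np.float64(292.0), np.float64(119.0)]
[407.3 157.9  20. ]
[697.9 180.5  20. ]
[701.5  64.   20. ]
[414.9  52.4  20. ]
[[-0.     0.224  0.975]
 [-0.     0.975 -0.224]
 [-1.    -0.    -0.   ]]
turn about tool x deg -16.52500804289166
shift tool cm [-11.82863005 -55.50653905  49.43164768]
[169  63  20  14 187] [177.8  69.1]
[ 61  79  39  32 566] [80.1 94.4]
[ 255   81  151  119 1249] [314.4 127.1]
[ 22  97  38  33 601] [ 40.1 113.1]
[124 124 123 103 842] [190.9 180.2]
[230 167  34  20 488] [246.5 176.8]
[313 201  41  28 799] [333.3 215.8]
[404 222  34  28 662] [421.3 235.1]
[329 230  21  29 237] [338.7 247.9]
[129 235  24  27 387] [140.1 245.7]
[270 244  44  40 313] [291.8 264.9]
[ 333  250   70   60 1511] [371.5 281.8]
[186 289  33  29 175] [202.8 303.9]
[ 424  295  123  125 9301] [486.8 358.5]
[538 393  22  27 301] [552.  410.5]
[161 178 185] [ 96 104 111] [164 180 186] [ 95 104 109] [ 99  99 107] [112 115 118]
```

```bash
python3 -m crank '[{"linear":[-4,0,0],"delta_rot":[0,0,0],"fingers":1},{"linear":[-4,0,0],"delta_rot":[0,0,0],"fingers":1},{"linear":[-4,0,0],"delta_rot":[0,0,0],"fingers":1},{"linear":[0,-2.4,4.2],"delta_rot":[0,0,0],"fingers":1},{"linear":[0,-2.4,4.2],"delta_rot":[0,0,0],"fingers":1}]'
python3 -m crank '[{"linear":[0,-2.4,4.2],"delta_rot":[0,0,0],"fingers":1},{"linear":[0,-2.4,4.2],"delta_rot":[0,0,0],"fingers":1},{"linear":[0,-2.4,4.2],"delta_rot":[0,0,0],"fingers":1},{"linear":[0,-2.4,4.2],"delta_rot":[0,0,0],"fingers":1},{"linear":[0,-2.4,4.2],"delta_rot":[0,0,0],"fingers":1}]'
python3 -m crank '[{"linear":[0,-2.3,4],"delta_rot":[0,0,0],"fingers":1},{"linear":[0,-4,1.8],"delta_rot":[0,0,0],"fingers":1},{"linear":[0,-4,1.8],"delta_rot":[0,0,0],"fingers":1},{"linear":[0,-4,1.8],"delta_rot":[0,0,0],"fingers":1},{"linear":[0,-4,1.8],"delta_rot":[0,0,0],"fingers":1}]'
cat > st.py <<'E'
from plant import bot
from h import *
import sys
o=bot.get_obs(); r=R(o); y=np.array([-.0626,.998,0]); g=r.T@y; t=np.array([float(v) for v in sys.argv[1:4]])
print(o["time"],o["tool_pos"].round(1),r[:,0].round(3),"grip",o["grip_width"].round(1),"F",o["contact_force"].round(1))
print("turn x deg",np.degrees(np.arctan2(g[2],g[1])),"shift cm",(r.T@(t-o["tool_pos"])/10).round(2))
E
python3 st.py 476 -139 370
```

```text
time: 0.8
tool_pos: [188.9, 446.0, 372.8]
tcp_rot: [1.181, 1.568, 0.959]
contact_force: [0.6, 0.3, -0.3]
grip_width: 91.9
time: 1.3
tool_pos: [367.5, 280.5, 371.9]
tcp_rot: [0.954, 1.57, 0.728]
contact_force: [0.6, 0.5, -0.8]
grip_width: 91.9
time: 1.8
tool_pos: [434.6, 77.0, 371.8]
tcp_rot: [0.714, 1.57, 0.488]
contact_force: [1.3, 1.3, 0.9]
grip_width: 91.8Traceback (most recent call last):
  File "st.py", line 5, in <module>
    print(o["time"],o["tool_pos"].round(1),r[:,0].round(3),"grip",o["grip_width"].round(1),"F",o["contact_force"].round(1))
                                                                  ^^^^^^^^^^^^^^^^^^^^^
AttributeError: 'float' object has no attribute 'round'
```

```bash
python3 -m crank '[{"linear":[0,-4,1.8],"delta_rot":[0,0,0],"fingers":1},{"linear":[0,-4,1.8],"delta_rot":[0,0,0],"fingers":1},{"linear":[0,-4,1.8],"delta_rot":[0,0,0],"fingers":1},{"linear":[0,-4,1.8],"delta_rot":[0,0,0],"fingers":1},{"linear":[0,-4,1.8],"delta_rot":[0,0,0],"fingers":1}]'
python3 -m crank '[{"linear":[0,0,0],"delta_rot":[-5.5,0,0],"fingers":1},{"linear":[0,0,0],"delta_rot":[-5.5,0,0],"fingers":1},{"linear":[0,0,0],"delta_rot":[-5.5,0,0],"fingers":1},{"linear":[0,0,0],"delta_rot":[0,0,0],"fingers":1},{"linear":[0,0,0],"delta_rot":[0,0,0],"fingers":1}]'
sed -i 's/o\["grip_width"\].round(1)/o["grip_width"]/' st.py
python3 st.py 476 -139 370
python3 - <<'E'
from plant import capture
import cv2
cv2.imwrite("pics/w1.png",capture("wrist")["image"])
E
```

```text
time: 2.3
tool_pos: [477.5, -138.2, 371.8]
tcp_rot: [0.568, 1.57, 0.342]
contact_force: [0.3, 0.5, 0.5]
grip_width: 91.8
time: 2.8
tool_pos: [477.5, -136.3, 371.6]
tcp_rot: [2.016, 1.571, 2.076]
contact_force: [-0.2, 1.2, -0.1]
grip_width: 91.9
2.8 [ 477.5 -136.3  371.6] [-0.  0. -1.] grip 91.85804761795531 F [-0.2  1.2 -0.1]
turn x deg -0.1696227795775755 shift cm [ 0.16 -0.26 -0.17]
```

View pics/w1.png

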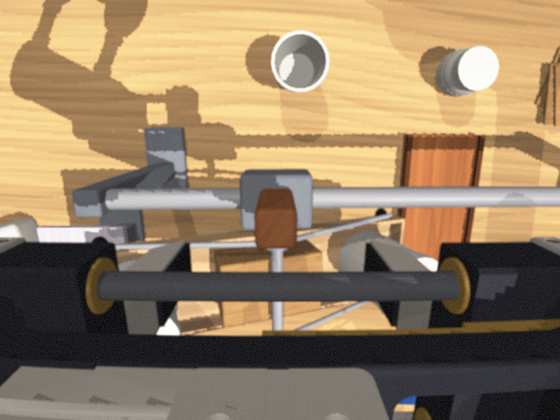

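The wrist view shows the handle top at about (276,230), centred between the fingers (about 160 and 400), with the bar level in the image, so the jaws are aligned with it. I'll correct by 2–3 mm and descend.

```bash
python3 - <<'E'
from plant import capture
from h import *
c=capture("wrist")
for p in((276,231),(258,247),(295,247)): print(plane(c,p,304).round(1))
E
python3 -m crank '[{"linear":[0,-0.26,-0.1],"delta_rot":[0,0,0],"fingers":1},{"linear":[3,0,0],"delta_rot":[0,0,0],"fingers":1},{"linear":[3,0,0],"delta_rot":[0,0,0],"fingers":1},{"linear":[3,0,0],"delta_rot":[0,0,0],"fingers":1},{"linear":[0,0,0],"delta_rot":[0,0,0],"fingers":1}]'
python3 st.py 476 -139 281
```

```text
[ 476.6 -137.8  304. ]
[ 488.5 -149.1  304. ]
[ 487.  -124.5  304. ]
time: 3.4
tool_pos: [474.9, -138.3, 278.3]
tcp_rot: [2.641, 1.563, 2.703]
contact_force: [0.0, -0.2, -0.4]
grip_width: 91.9
3.4 [ 474.9 -138.3  278.3] [-0.007  0.003 -1.   ] grip 91.94341167438819 F [ 0.  -0.2 -0.4]
turn x deg -0.062443113509947086 shift cm [-0.27 -0.07  0.1 ]
```

```bash
for i in 1 2; do python3 -m crank '[{"linear":[0,0,0],"delta_rot":[0,0,0],"fingers":0},{"linear":[0,0,0],"delta_rot":[0,0,0],"fingers":0},{"linear":[0,0,0],"delta_rot":[0,0,0],"fingers":0},{"linear":[0,0,0],"delta_rot":[0,0,0],"fingers":0},{"linear":[0,0,0],"delta_rot":[0,0,0],"fingers":0}]'; done
python3 st.py 476 -139 281
python3 - <<'E'
from plant import capture
import cv2,numpy as np
a,b=capture("side")["image"],capture("top")["image"]
cv2.imwrite("pics/st2.png",cv2.resize(np.hstack([a[100:350,120:440],b[100:350,120:440]]),None,fx=1.25,fy=1.25))
E
```

```text
time: 3.9
tool_pos: [476.9, -139.1, 282.3]
tcp_rot: [-0.423, 1.57, -0.361]
contact_force: [-0.3, -0.3, 0.4]
grip_width: 56.3
time: 4.4
tool_pos: [476.7, -139.0, 281.7]
tcp_rot: [1.854, 1.571, 1.916]
contact_force: [1.2, -0.0, -0.2]
grip_width: 27.8
4.4 [ 476.7 -139.   281.7] [-0.  0. -1.] grip 27.81058747790063 F [ 1.2 -0.  -0.2]
turn x deg -0.010493326194438476 shift cm [ 0.07  0.   -0.07]
```

View pics/st2.png

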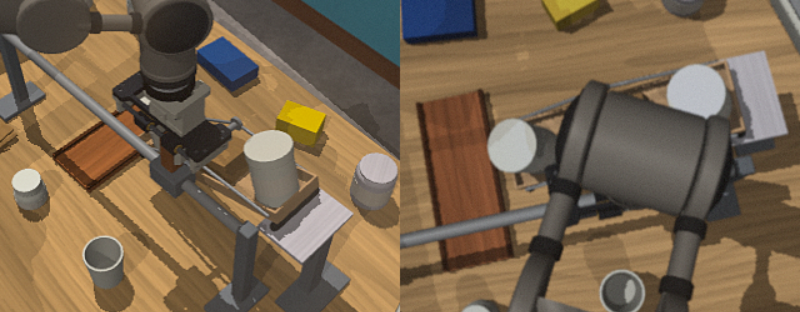

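The handle is gripped (opening 27.8 mm) and the −y jar's lid is clearly visible from the side camera, at about crop pixel (270,148). I'll build the angle estimator and creep towards the drop point.

```bash
cat > ang.py <<'E'
from plant import bot,capture
from h import *
X=np.array([.998,.0626,0]); Y=np.array([-.0626,.998,0]); S0=-168.6
L0=np.array([0,0]) 
P0=np.array([476.7,-139,210])+100*X
def lid():
    """(s,z) of the -y jar's lid relative to the hub, by casting its ray on the carrier's mid plane; time, travel"""
    o=bot.get_obs(); c=capture("side"); s=o["tool_pos"]@Y
    g=c["image"].max(2); best=None
    k,l,st,ce=cv2.connectedComponentsWithStats(cv2.inRange(g,145,255))
    for i in range(1,k):
        if 400<st[i,4]<1100 and st[i,2]<60:
            p=cv2.minAreaRect(np.argwhere(l==i)[:,::-1].astype(np.float32))[0]
            q,d=ray(c,p); q=q+d*((P0-q)@X)/(d@X); v=(q@Y-s,q[2]-210)
            if abs(v[0]+130)<60 and -40<v[1]<140: best=(v,st[i,4],p)
    return o["time"],s-S0,best
PH=None
def theta(v,ph0): # ph0: polar angle of lid when level
    return np.arctan2(-v[1],-v[0])-ph0
E
python3 - <<'E'
from ang import *
for i in range(2):
    t,s,b=lid(); print(t,s,b, np.arctan2(-b[0][1],-b[0][0]), np.hypot(*b[0]))
E
python3 -m crank '[{"linear":[0,0.3,0],"delta_rot":[0,0,0],"fingers":0},{"linear":[0,0.5,0],"delta_rot":[0,0,0],"fingers":0},{"linear":[0,0.5,0],"delta_rot":[0,0,0],"fingers":0},{"linear":[0,0.3,0],"delta_rot":[0,0,0],"fingers":0},{"linear":[0,0,0],"delta_rot":[0,0,0],"fingers":0}]'
python3 - <<'E'
from ang import *
for i in range(2):
    t,s,b=lid(); print(t,s,b, np.arctan2(-b[0][1],-b[0][0]), np.hypot(*b[0]))
E
```

```text
time: 5.05
tool_pos: [475.6, -122.3, 281.7]
tcp_rot: [2.022, 1.57, 2.085]
contact_force: [-0.5, -0.0, -0.2]
grip_width: 28.2Traceback (most recent call last):
  File "<stdin>", line 3, in <module>
TypeError: 'NoneType' object is not subscriptable
Traceback (most recent call last):
TypeError: 'NoneType' object is not subscriptable
```

Run:
```python
from ang import *
c=capture("side"); g=c["image"].max(2)
k,l,st,ce=cv2.connectedComponentsWithStats(cv2.inRange(g,145,255))
for i in range(1,k):
    if st[i,4]>100 and 280<ce[i][0]<400: print(st[i],ce[i])
a=np.array([P0+Y*(-120)+[0,0,84]]); print(project(c,a)); print(g[195:245:5,300:375:6])
```

```text
[276 228  52  39 275] [307.91272727 245.42181818]
[282 246  50  35 419] [310.37947494 265.61097852]
[327 285  35  33 189] [345.75661376 302.37566138]
[285 317  17  19 132] [292.70454545 325.74242424]
[[335.78125859 218.234169  ]]
[[143  79 157 158 154 158 158  94 218 216 214 213 215]
 [ 94 160 145 161 167 209 211  96 119 114 222 214 215]
 [146 168 176 201 201 203 200 204 122 124 124 118 235]
 [136 139 205 201 203 203 202 206 111 126 123 130 109]
 [143 146 203 202 205 200 203 206  89  96  88 103 101]
 [145  78 196 203 201 203 205 104 110 156 176  95  90]
 [ 78  75  97 114 110 120 118 112  97 172 161 158 171]
 [ 73  79  92 106 122 115 123 113 110 186 168 161 152]
 [ 76  86 157 108 116 124 123 116 106  85 101 200 162]
 [ 74 159 193 109 124 126 123 123 108 169 183  98 162]]
```

```bash
python3 - <<'E'
s=open('ang.py').read()
s=s.replace('g=c["image"].max(2); best=None','g=cv2.inRange(cv2.cvtColor(c["image"],cv2.COLOR_BGR2HSV),(0,0,150),(179,65,255)); best=None').replace('cv2.inRange(g,145,255)','cv2.morphologyEx(g,cv2.MORPH_OPEN,np.ones((3,3),np.uint8))')
s=s.replace('best=(v,st[i,4],p)','best=(np.round(v,1),st[i,4],p,round(float(np.arctan2(-v[1],-v[0])),4),round(float(np.hypot(*v)),1))')
open('ang.py','w').write(s)
E
python3 -c "
from ang import *
for i in range(2): print(lid())"
```

```text
(5.15, np.float64(16.279947582342942), (array([-115.7,   85.1]), np.int32(745), (328.0, 212.0), -0.6342, 143.6))
(5.2, np.float64(16.142795969575445), (array([-115.5,   85.1]), np.int32(746), (328.0, 212.0), -0.6347, 143.5))
```

```bash
python3 -m crank '[{"linear":[0,0.5,0],"delta_rot":[0,0,0],"fingers":0},{"linear":[0,0.7,0],"delta_rot":[0,0,0],"fingers":0},{"linear":[0,0.7,0],"delta_rot":[0,0,0],"fingers":0},{"linear":[0,0.7,0],"delta_rot":[0,0,0],"fingers":0},{"linear":[0,0.7,0],"delta_rot":[0,0,0],"fingers":0}]'
python3 -c "
from ang import *
for i in range(10):
    b=lid(); print(round(b[0],2),b[1].round(1),b[2] and (b[2][3]+.314,b[2][4]))"
```

```text
time: 5.75
tool_pos: [473.4, -89.3, 281.7]
tcp_rot: [2.807, 1.57, 2.869]
contact_force: [-2.3, -0.2, -0.3]
grip_width: 27.8
5.75 49.8 (-0.0686, 143.6)
5.8 50.9 (-0.009799999999999975, 143.8)
5.85 50.2 (0.07200000000000001, 143.7)
5.9 49.7 (0.1399, 143.4)
5.95 49.3 (0.2051, 142.6)
6.0 49.2 (0.2524, 143.8)
6.05 49.0 (0.2855, 143.9)
6.1 48.9 (0.3164, 142.7)
6.15 48.9 (0.3388, 143.0)
6.2 48.9 (0.3388, 143.0)
```

```bash
cat > plan.py <<'E'
import sys,numpy as np
from scipy.optimize import minimize
# args: theta, dtheta, remaining mm, back limit mm, fwd limit mm, nrows
th,dth,D,lo,hi=map(float,sys.argv[1:6]); N=int(sys.argv[6]); C=1.6e-3
def sim(v,W,full=False):
    w=np.sqrt(W); x=np.array([th,dth]); u=0; out=[]
    A=np.array([[np.cos(w*.1),np.sin(w*.1)/w],[-w*np.sin(w*.1),np.cos(w*.1)]])
    for k in list(v)+[0]:
        x=x+[0,-C*(k-u)*10]; u=k; out.append(x[0]); x=A@x   # v in mm/row, 10 rows/s
    return (np.array(out),x) if full else np.array([x[0]*w,x[1]])
Ws=(14.7,15.3,15.6,16,16.6)
def cost(v):
    return 200*sum((sim(v,W)**2).sum() for W in Ws)+.002*(np.diff(np.r_[0,v,0])**2).sum()
cons=[{'type':'eq','fun':lambda v:v.sum()-D},{'type':'ineq','fun':lambda v:np.r_[hi-np.cumsum(v),np.cumsum(v)-lo]}]
r=minimize(cost,np.full(N,D/N),bounds=[(-35,35)]*N,constraints=cons,options={'maxiter':400})
v=np.round(r.x); v[np.argmin(abs(v))]+=D-v.sum()
print(r.success,v.astype(int).tolist(),"cum",np.cumsum(v).astype(int).tolist())
for W in Ws: o,x=sim(v,W,True); print(W,"residual amp",np.hypot(x[0],x[1]/W**.5).round(3),"max|th|",abs(o).max().round(2))
E
for n in 20 25 30; do python3 plan.py 0.33 -0.27 200 -2 300 $n; done
python3 - <<'E'
import numpy as np
from scipy.optimize import curve_fit
t=np.array([5.75,5.8,5.85,5.9,5.95,6,6.05,6.1,6.15,6.2]);y=np.array([-.0686,-.0098,.072,.14,.205,.252,.286,.316,.339,.339])
for w in (3.85,3.95,4.1):
    f=lambda t,a,b:a*np.cos(w*(t-6.25))+b*np.sin(w*(t-6.25)); p,_=curve_fit(f,t,y);print(w,p,p[1]*w,np.std(f(t,*p)-y))
E
```

```text
True [31, 35, 27, 10, -8, -20, -24, -20, -9, 4, 15, 23, 26, 24, 20, 16, 13, 13, 13, 11] cum [31, 66, 93, 103, 95, 75, 51, 31, 22, 26, 41, 64, 90, 114, 134, 150, 163, 176, 189, 200]
14.7 residual amp 0.034 max|th| 0.33
15.3 residual amp 0.012 max|th| 0.33
15.6 residual amp 0.002 max|th| 0.33
16 residual amp 0.011 max|th| 0.33
16.6 residual amp 0.031 max|th| 0.33
True [33, 35, 27, 9, -11, -25, -29, -25, -14, -2, 6, 16, 25, 29, 27, 22, 15, 8, 4, 3, 6, 9, 12, 12, 8] cum [33, 68, 95, 104, 93, 68, 39, 14, 0, -2, 4, 20, 45, 74, 101, 123, 138, 146, 150, 153, 159, 168, 180, 192, 200]
14.7 residual amp 0.023 max|th| 0.33
15.3 residual amp 0.008 max|th| 0.33
15.6 residual amp 0.002 max|th| 0.33
16 residual amp 0.008 max|th| 0.33
16.6 residual amp 0.022 max|th| 0.33
True [30, 35, 27, 10, -9, -23, -28, -25, -15, -3, 7, 19, 29, 34, 33, 27, 19, 10, 4, 3, 1, 5, 9, 12, 12, 8, 1, -7, -13, -12] cum [30, 65, 92, 102, 93, 70, 42, 17, 2, -1, 6, 25, 54, 88, 121, 148, 167, 177, 181, 184, 185, 190, 199, 211, 223, 231, 232, 225, 212, 200]
14.7 residual amp 0.012 max|th| 0.33
15.3 residual amp 0.003 max|th| 0.33
15.6 residual amp 0.007 max|th| 0.33
16 residual amp 0.014 max|th| 0.33
16.6 residual amp 0.024 max|th| 0.33
3.85 [ 0.3428592  -0.05971025] -0.22988448057663813 0.00732345679187246
3.95 [ 0.3369422  -0.07318166] -0.2890675703124702 0.006212369450134263
4.1 [ 0.32771678 -0.0926512 ] -0.3798699095140893 0.0050497732818033415
```

```bash
python3 -m crank '[{"linear":[0,3.1,0],"delta_rot":[0,0,0],"fingers":0},{"linear":[0,3.5,0],"delta_rot":[0,0,0],"fingers":0},{"linear":[0,2.7,0],"delta_rot":[0,0,0],"fingers":0},{"linear":[0,1.0,0],"delta_rot":[0,0,0],"fingers":0},{"linear":[0,-0.8,0],"delta_rot":[0,0,0],"fingers":0}]'
python3 -m crank '[{"linear":[0,-2.0,0],"delta_rot":[0,0,0],"fingers":0},{"linear":[0,-2.4,0],"delta_rot":[0,0,0],"fingers":0},{"linear":[0,-2.0,0],"delta_rot":[0,0,0],"fingers":0},{"linear":[0,-0.9,0],"delta_rot":[0,0,0],"fingers":0},{"linear":[0,0.4,0],"delta_rot":[0,0,0],"fingers":0}]'
python3 -m crank '[{"linear":[0,1.5,0],"delta_rot":[0,0,0],"fingers":0},{"linear":[0,2.3,0],"delta_rot":[0,0,0],"fingers":0},{"linear":[0,2.6,0],"delta_rot":[0,0,0],"fingers":0},{"linear":[0,2.4,0],"delta_rot":[0,0,0],"fingers":0},{"linear":[0,2.0,0],"delta_rot":[0,0,0],"fingers":0}]'
python3 -m crank '[{"linear":[0,1.6,0],"delta_rot":[0,0,0],"fingers":0},{"linear":[0,1.3,0],"delta_rot":[0,0,0],"fingers":0},{"linear":[0,1.3,0],"delta_rot":[0,0,0],"fingers":0},{"linear":[0,1.3,0],"delta_rot":[0,0,0],"fingers":0},{"linear":[0,1.1,0],"delta_rot":[0,0,0],"fingers":0}]'
python3 -c "
from ang import *
for i in range(16):
    b=lid(); print(round(b[0],2),b[1].round(1),b[2] and (b[2][3]+.314,b[2][4]))"
```

```text
time: 6.75
tool_pos: [467.0, 6.7, 281.7]
tcp_rot: [2.512, 1.569, 2.577]
contact_force: [-7.7, -0.9, 1.3]
grip_width: 27.9
time: 7.25
tool_pos: [471.9, -66.0, 281.6]
tcp_rot: [-2.561, 1.57, -2.501]
contact_force: [-5.6, -0.6, 2.1]
grip_width: 28.1
time: 7.75
tool_pos: [464.4, 44.7, 281.7]
tcp_rot: [2.973, 1.569, 3.035]
contact_force: [-6.1, -0.8, 1.5]
grip_width: 27.9
time: 8.25
tool_pos: [460.1, 110.2, 281.6]
tcp_rot: [3.01, 1.568, 3.073]
contact_force: [-9.4, -2.0, 4.4]
grip_width: 27.6
8.25 249.7 (-0.021899999999999975, 141.6)
8.3 251.2 (-0.029100000000000015, 143.6)
8.35 250.4 (-0.009699999999999986, 141.6)
8.4 249.9 (-0.010799999999999976, 141.1)
8.45 249.6 (0.005599999999999994, 141.7)
8.5 249.5 (0.011199999999999988, 143.0)
8.55 249.4 (0.011099999999999999, 142.9)
8.6 249.3 (0.021799999999999986, 142.3)
8.65 249.3 (0.03260000000000002, 141.7)
8.7 249.3 (0.03260000000000002, 141.7)
8.75 249.3 (0.03260000000000002, 141.7)
8.8 249.3 (0.03260000000000002, 141.7)
8.85 249.3 (0.03260000000000002, 141.7)
8.9 249.3 (0.03260000000000002, 141.7)
8.95 249.3 (0.03260000000000002, 141.7)
9.0 249.3 (0.03260000000000002, 141.7)
```

```bash
sed -i 's/p=cv2.minAreaRect.*$/p=tuple(ce[i])/' ang.py
cat > fit.py <<'E'
from ang import *
import sys
n=int(sys.argv[1]); d=[lid() for _ in range(n)]
t=np.array([x[0] for x in d]); y=np.array([x[2][3] for x in d])+.314; te=t[-1]+.05; w=3.95
A=np.c_[np.cos(w*(t-te)),np.sin(w*(t-te)),np.ones(n)]; p=np.linalg.lstsq(A,y,rcond=None)[0]
print(y.round(3),"\nnow",te,"theta",p[0].round(4),"dtheta",(p[1]*w).round(4),"offset",p[2].round(4),"amp",np.hypot(*p[:2]).round(4),"res",np.std(A@p-y).round(4),"s",d[-1][1].round(1))
E
python3 fit.py 24
python3 - <<'E'
from plant import capture
import cv2,numpy as np
a,b=capture("side")["image"],capture("top")["image"]
cv2.imwrite("pics/st3.png",cv2.resize(np.hstack([a[100:350,60:380],b[100:350,60:380]]),None,fx=1.25,fy=1.25))
E
```

```text
[ 0.021  0.013  0.004 -0.002 -0.011 -0.017 -0.024 -0.03  -0.035 -0.039
 -0.041 -0.041 -0.04  -0.036 -0.032 -0.026 -0.018 -0.013 -0.003  0.002
  0.01   0.018  0.024  0.028] 
now 10.25 theta 0.0349 dtheta 0.0766 offset -0.0004 amp 0.04 res 0.001 s 249.3
```

View pics/st3.png

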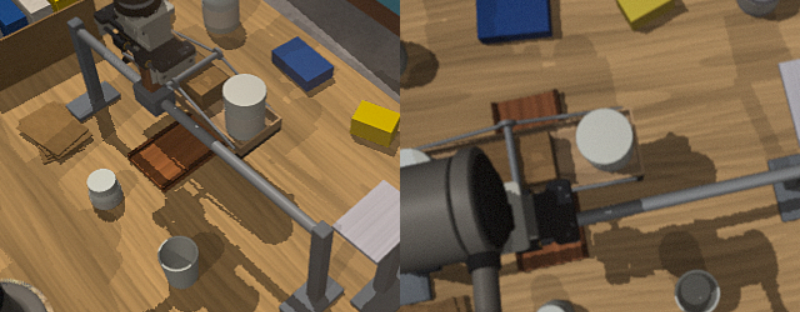

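The carrier hangs over the board with an amplitude of about 0.04 rad and no offset. In the top view the far end of the axle is at about (146.4,199.2), and the board's far edge runs from (133.6,182.4) to (186.4,173.6).

Run:
```python
from ang import *
c=capture("top"); s=bot.get_obs()["tool_pos"]@Y
for p,z in(((146.4,199.2),210),((133.6,182.4),20),((186.4,173.6),20),((210.7,305),20)): q=plane(c,p,z); print(q.round(1),"s",(q@Y).round(1))
print("tool s",s, "time",bot.get_obs()["time"])
g=c["image"]; cv2.imwrite("pics/z3.png",cv2.resize(g[165:330,120:225],None,fx=3.6,fy=3.6,interpolation=2))
w=3.95;dt=.1+.05
print(.0349*np.cos(w*dt)+.0766/w*np.sin(w*dt), -.0349*w*np.sin(w*dt)+.0766*np.cos(w*dt))
```

```text
[614.  117.1 210. ] s 78.5
[701.4 188.1  20. ] s 143.9
[703.8  69.7  20. ] s 25.5
[413.2  50.8  20. ] s 24.8
tool s 80.65996793691613 time 10.4
0.03978062603269639 -0.013439968067318897
```

View pics/z3.png

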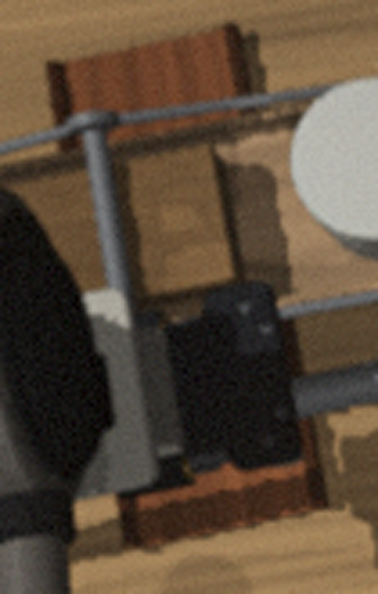

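The top view puts the board centre about 5 mm further on than the axle. I'll check this from the side camera.

Run:
```python
from plant import capture
import cv2,numpy as np
a=cv2.imread("pics/side0.png")[160:260,155:285]; c=capture("side")["image"]; cv2.imwrite("pics/side9.png",c)
b=c[110:210,185:285]
cv2.imwrite("pics/z4.png",cv2.resize(np.hstack([a,b]),None,fx=3.4,fy=3.4,interpolation=2))
```

```text
(no output)
```

View pics/z4.png

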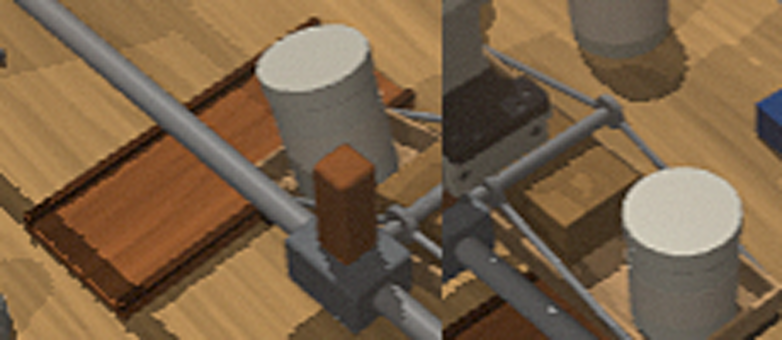

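```bash
python3 - <<'E'
from ang import *
c=capture("side")
for p,z in(((163.8,223.2),20),((248.2,165.9),20),((190.9,248.2),20),((275.6,187.1),20),((235,142.4),210),((198.2,167.4),210)): q=plane(c,p,z); print(q.round(1),"s",(q@Y).round(1))
T=capture("top")
for a,b in(((163.8,223.2),(154.7,317.8)),((248.2,165.9),(133.3,182.5)),((190.9,248.2),(210.3,306.1)),((275.6,187.1),(186.7,171.7)),((235,142.4),(146.4,198.9))): q,e=tri(c,a,T,b); print("tri",q.round(1),e.round(1),"s",(q@Y).round(1))
E
python3 fit.py 20
```

```text
[408.1 164.9  20. ] s 139.0
[701.  183.5  20. ] s 139.3
[416.1  54.5  20. ] s 28.4
[707.5  72.7  20. ] s 28.3
[616.5 116.6 210. ] s 77.8
[500.5 105.8 210. ] s 74.3
tri [406.7 169.8  16.2] 6.4 s 144.0
tri [704.6 190.5  11.8] 2.4 s 146.0
tri [412.3  50.1  27.9] 2.9 s 24.2
tri [705.2  68.2  25.9] 2.4 s 23.9
tri [615.2 116.4 210.6] 2.0 s 77.7
[ 0.026  0.021  0.013  0.004 -0.002 -0.01  -0.017 -0.022 -0.029 -0.034
 -0.038 -0.04  -0.041 -0.04  -0.036 -0.032 -0.026 -0.019 -0.014 -0.005] 
now 11.55 theta 0.0026 dtheta 0.1567 offset -0.0002 amp 0.0398 res 0.001 s 249.3
```

Both cameras agree within about 1 mm: the board centre is at s≈84. The hub is at about 78 by the cameras and 80.7 by the tool, so I'll add about 5 mm of travel while damping the remaining swing.

```bash
for n in 10 15; do python3 plan.py 0.0026 0.157 5 -60 60 $n; done
```

```text
True [-4, -3, 2, 6, 8, 7, 3, -2, -6, -6] cum [-4, -7, -5, 1, 9, 16, 19, 17, 11, 5]
14.7 residual amp 0.003 max|th| 0.04
15.3 residual amp 0.002 max|th| 0.04
15.6 residual amp 0.002 max|th| 0.04
16 residual amp 0.003 max|th| 0.04
16.6 residual amp 0.005 max|th| 0.04
True [1, 2, 3, 4, 4, 3, 2, -1, -1, -2, -2, -2, -2, -2, -2] cum [1, 3, 6, 10, 14, 17, 19, 18, 17, 15, 13, 11, 9, 7, 5]
14.7 residual amp 0.005 max|th| 0.03
15.3 residual amp 0.003 max|th| 0.03
15.6 residual amp 0.002 max|th| 0.03
16 residual amp 0.0 max|th| 0.03
16.6 residual amp 0.002 max|th| 0.03
```

```bash
python3 -m crank '[{"linear":[0,0.1,0],"delta_rot":[0,0,0],"fingers":0},{"linear":[0,0.2,0],"delta_rot":[0,0,0],"fingers":0},{"linear":[0,0.3,0],"delta_rot":[0,0,0],"fingers":0},{"linear":[0,0.4,0],"delta_rot":[0,0,0],"fingers":0},{"linear":[0,0.4,0],"delta_rot":[0,0,0],"fingers":0}]'
python3 -m crank '[{"linear":[0,0.3,0],"delta_rot":[0,0,0],"fingers":0},{"linear":[0,0.2,0],"delta_rot":[0,0,0],"fingers":0},{"linear":[0,-0.1,0],"delta_rot":[0,0,0],"fingers":0},{"linear":[0,-0.1,0],"delta_rot":[0,0,0],"fingers":0},{"linear":[0,-0.2,0],"delta_rot":[0,0,0],"fingers":0}]'
python3 -m crank '[{"linear":[0,-0.2,0],"delta_rot":[0,0,0],"fingers":0},{"linear":[0,-0.2,0],"delta_rot":[0,0,0],"fingers":0},{"linear":[0,-0.2,0],"delta_rot":[0,0,0],"fingers":0},{"linear":[0,-0.2,0],"delta_rot":[0,0,0],"fingers":0},{"linear":[0,-0.2,0],"delta_rot":[0,0,0],"fingers":0}]'
python3 fit.py 20
```

```text
time: 12.05
tool_pos: [459.2, 123.6, 281.6]
tcp_rot: [3.015, 1.568, 3.077]
contact_force: [-10.1, -0.4, 3.6]
grip_width: 28.0
time: 12.55
tool_pos: [459.1, 124.7, 281.6]
tcp_rot: [2.922, 1.568, 2.984]
contact_force: [-10.9, -0.4, 3.3]
grip_width: 28.1
time: 13.05
tool_pos: [459.8, 114.6, 281.6]
tcp_rot: [2.924, 1.568, 2.987]
contact_force: [-9.1, 0.6, 2.6]
grip_width: 28.1
[ 0.003  0.002  0.003  0.001  0.001 -0.002 -0.003 -0.005 -0.006 -0.009
 -0.008 -0.008 -0.009 -0.009 -0.009 -0.008 -0.007 -0.003 -0.003  0.   ] 
now 14.05 theta 0.0004 dtheta 0.0313 offset -0.0005 amp 0.0079 res 0.001 s 254.1
```

```bash
python3 plan.py 0.004 0.313 0 -200 200 10
```

```text
True [-10, -7, 2, 12, 16, 14, 6, -5, -14, -14] cum [-10, -17, -15, -3, 13, 27, 33, 28, 14, 0]
14.7 residual amp 0.009 max|th| 0.09
15.3 residual amp 0.004 max|th| 0.09
15.6 residual amp 0.003 max|th| 0.09
16 residual amp 0.004 max|th| 0.09
16.6 residual amp 0.008 max|th| 0.09
```

```bash
python3 -m crank '[{"linear":[0,-0.1,-0.02],"delta_rot":[0,0,0],"fingers":0},{"linear":[0,-0.07,-0.02],"delta_rot":[0,0,0],"fingers":0},{"linear":[0,0.02,-0.02],"delta_rot":[0,0,0],"fingers":0},{"linear":[0,0.12,-0.02],"delta_rot":[0,0,0],"fingers":0},{"linear":[0,0.16,-0.02],"delta_rot":[0,0,0],"fingers":0}]'
python3 -m crank '[{"linear":[0,0.14,0],"delta_rot":[0,0,0],"fingers":0},{"linear":[0,0.06,0],"delta_rot":[0,0,0],"fingers":0},{"linear":[0,-0.05,0],"delta_rot":[0,0,0],"fingers":0},{"linear":[0,-0.14,0],"delta_rot":[0,0,0],"fingers":0},{"linear":[0,-0.14,0],"delta_rot":[0,0,0],"fingers":0}]'
python3 fit.py 16
```

```text
time: 14.55
tool_pos: [459.7, 115.7, 281.7]
tcp_rot: [2.651, 1.57, 2.713]
contact_force: [-5.1, -1.2, 0.2]
grip_width: 28.0
time: 15.05
tool_pos: [459.7, 114.6, 281.6]
tcp_rot: [2.412, 1.57, 2.474]
contact_force: [-5.6, 0.2, 0.7]
grip_width: 28.1
[ 0.001  0.002  0.003  0.002  0.002  0.003  0.003  0.002  0.002  0.003
  0.002  0.001  0.001  0.001 -0.001 -0.002] 
now 15.850000000000001 theta -0.0017 dtheta -0.0109 offset -0.0003 amp 0.0032 res 0.0005 s 254.1
```

Now at 0.003 rad. I'll relieve the side load and hold for over four seconds.

```bash
python3 -m crank '[{"linear":[0,0,-0.03],"delta_rot":[0,0,0],"fingers":0},{"linear":[0,0,-0.03],"delta_rot":[0,0,0],"fingers":0},{"linear":[0,0,-0.03],"delta_rot":[0,0,0],"fingers":0},{"linear":[0,0,-0.02],"delta_rot":[0,0,0],"fingers":0},{"linear":[0,0,0],"delta_rot":[0,0,0],"fingers":0}]'
for i in 1 2 3 4 5 6 7 8; do python3 -m crank '[{"linear":[0,0,0],"delta_rot":[0,0,0],"fingers":0},{"linear":[0,0,0],"delta_rot":[0,0,0],"fingers":0},{"linear":[0,0,0],"delta_rot":[0,0,0],"fingers":0},{"linear":[0,0,0],"delta_rot":[0,0,0],"fingers":0},{"linear":[0,0,0],"delta_rot":[0,0,0],"fingers":0}]' >/dev/null; done
python3 st.py 0 0 0; python3 fit.py 10
```

```text
time: 16.35
tool_pos: [459.7, 114.4, 281.7]
tcp_rot: [0.127, 1.569, 0.189]
contact_force: [4.1, 0.3, -3.6]
grip_width: 27.7
20.35 [459.7 114.4 281.7] [ 0.002  0.    -1.   ] grip 27.830638368586236 F [ 5.2  0.7 -4.3]
turn x deg -0.0344461894373205 shift cm [ 28.08  -8.57 -46.64]
[ 0.001  0.    -0.003 -0.002 -0.003 -0.003 -0.004 -0.004 -0.004 -0.004] 
now 20.85 theta -0.0041 dtheta 0.0081 offset 0.0006 amp 0.0045 res 0.0005 s 254.0
```

```bash
python3 -m crank '[{"linear":[0,0,0.03],"delta_rot":[0,0,0],"fingers":0},{"linear":[0,0,0.02],"delta_rot":[0,0,0],"fingers":0},{"linear":[0,0,0],"delta_rot":[0,0,0],"fingers":0},{"linear":[0,0,0],"delta_rot":[0,0,0],"fingers":1},{"linear":[0,0,0],"delta_rot":[0,0,0],"fingers":1}]'
python3 -m crank '[{"linear":[0,0,0],"delta_rot":[0,0,0],"fingers":1},{"linear":[0,0,0],"delta_rot":[0,0,0],"fingers":1},{"linear":[0,0,0],"delta_rot":[0,0,0],"fingers":1},{"linear":[0,0,0],"delta_rot":[0,0,0],"fingers":1},{"linear":[0,0,0],"delta_rot":[0,0,0],"fingers":1}]'
python3 fit.py 8
```

```text
time: 21.35
tool_pos: [459.0, 114.3, 282.0]
tcp_rot: [2.802, 1.571, 2.864]
contact_force: [-0.7, -0.3, -0.7]
grip_width: 39.4
time: 21.85
tool_pos: [459.3, 114.4, 281.7]
tcp_rot: [1.527, 1.571, 1.589]
contact_force: [-0.3, -0.3, 0.9]
grip_width: 79.3
[ 0.001  0.001  0.     0.    -0.002 -0.003 -0.003 -0.003] 
now 22.25 theta -0.0025 dtheta -0.0092 offset -0.0013 amp 0.0034 res 0.0005 s 254.0
```

```bash
python3 -m crank '[{"linear":[-1,0,0],"delta_rot":[0,0,0],"fingers":1},{"linear":[-3,0,0],"delta_rot":[0,0,0],"fingers":1},{"linear":[-3,0,0],"delta_rot":[0,0,0],"fingers":1},{"linear":[-3,0,0],"delta_rot":[0,0,0],"fingers":1},{"linear":[-2,0,0],"delta_rot":[0,0,0],"fingers":1}]'
python3 -m crank '[{"linear":[0,0,-3],"delta_rot":[0,0,0],"fingers":1},{"linear":[0,0,-3],"delta_rot":[0,0,0],"fingers":1},{"linear":[0,0,-2],"delta_rot":[0,0,0],"fingers":1},{"linear":[0,0,0],"delta_rot":[0,0,0],"fingers":1},{"linear":[0,0,0],"delta_rot":[0,0,0],"fingers":1}]'
python3 - <<'E'
from ang import *
import cv2
P0t=[lid() for _ in range(8)]
print([x[2] and (round(x[2][3]+.314,3),x[2][0].tolist()) for x in P0t], bot.get_obs()["tool_pos"]@Y-S0)
a,b=capture("side")["image"],capture("top")["image"]
cv2.imwrite("pics/fin.png",cv2.resize(np.hstack([a[60:360,40:360],b[100:400,20:340]]),None,fx=1.25,fy=1.25))
E
```

```text
time: 22.75
tool_pos: [459.5, 114.4, 404.8]
tcp_rot: [0.042, 1.567, 0.104]
contact_force: [0.9, -0.4, -0.3]
grip_width: 91.7
time: 23.25
tool_pos: [379.8, 109.4, 402.6]
tcp_rot: [0.061, 1.569, 0.123]
contact_force: [-0.6, 0.3, -0.1]
grip_width: 91.7
[(0.002, [-135.0, 43.5]), (0.001, [-135.0, 43.6]), (0.001, [-135.0, 43.7]), (0.0, [-135.1, 43.9]), (-0.0, [-134.9, 43.8]), (-0.001, [-134.9, 43.9]), (-0.0, [-134.7, 43.8]), (-0.003, [-134.8, 44.2])] 253.98885074726945
```

View pics/fin.png

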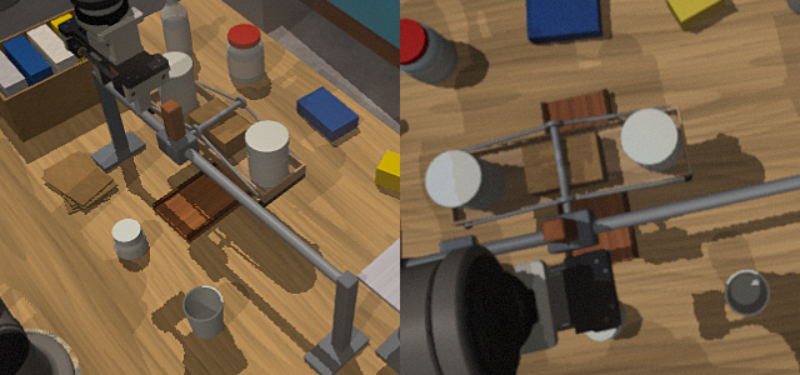

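The final view shows the handle free, both jars in place, the carrier level and its axle over the board. I'm handing in now.

```bash
python3 -c "
from plant import workorder,bot
print(workorder.close_job(),bot.get_obs()['time'])"
```

```text
the job is handed in; nothing more can be done
the job is handed in; nothing more can be done
```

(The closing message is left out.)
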